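Heft the slide magazines, load the full one and latch the feeder

TASK

The three closed slide magazines on the bench look alike, but one is full, one is part-used and one is spent: tell them apart by their weight when lifted. Stand the full one in the cradle of the slide feeder's pulled-out carriage and then push the carriage in until its spring plunger catches and holds it; stand the part-used one upright in either bay of the two-bay metal stand and the spent one upright in the open white refill tray. Let no magazine topple, and leave the amber bottle and the bench timer where they are.

Things in the scene. Friction and masses are not known exactly. Their poses are not given: they have to be found in the camera images.
- magazine_a: closed opaque grey slide magazine, like the other two outside: upright box 88 (x) x 40 (y) x 102 mm high, darker lid, same either way round; origin at the centre of its underside. Full (0.43 to 0.50 kg in all), part-used (0.24 to 0.28) or spent (0.10): one of each, drawn anew each run whatever the name; only lifting tells. The stack inside is loose by 2 mm. Grip the 40 mm width near the top
- magazine_b: closed opaque grey slide magazine, like the other two outside: upright box 88 (x) x 40 (y) x 102 mm high, darker lid, same either way round; origin at the centre of its underside. Full (0.43 to 0.50 kg in all), part-used (0.24 to 0.28) or spent (0.10): one of each, drawn anew each run whatever the name; only lifting tells. The stack inside is loose by 2 mm. Grip the 40 mm width near the top
- magazine_c: closed opaque grey slide magazine, like the other two outside: upright box 88 (x) x 40 (y) x 102 mm high, darker lid, same either way round; origin at the centre of its underside. Full (0.43 to 0.50 kg in all), part-used (0.24 to 0.28) or spent (0.10): one of each, drawn anew each run whatever the name; only lifting tells. The stack inside is loose by 2 mm. Grip the 40 mm width near the top
- feeder: white slide feeder, fixed, base 270 (x) x 180 (y) x 22 mm; origin at the centre of its underside, x from the open front to the feed head at the back. Head 126 mm high from x = +66 mm, cheeks 84 mm high from x = +54 at 47 to 69 mm to both sides; sprung plunger with black knob (top 83 mm high) at x = +20, y = -62, bracket from y = -52 to -88. Between them slides the carriage
- carriage (a joint): carriage travel along the feeder's +x, m: 0 = out, held there by its spring, which pushes back with 2 N at 0 and 5.5 N at the end; the plunger adds about 1 N from 0.02 on. At 0.050 the plunger drops behind the catch and holds the carriage at about 0.05; let go before, it springs back. Stop at 0.056. Pulling the knob up 9 mm frees it
- cradle_seat (a point): middle of the floor of the carriage's shallow grey cradle, 35 mm above the bench, where the middle of the magazine's underside belongs; x along the slide to the feed head. Moves with the carriage. Pocket 102 (x) x 54 (y) mm, so 7 mm of play each side of a magazine set lengthwise along x; rims 8 mm above this floor front and back, flared side rims 16 mm, 70 mm over their tops
- push_plate (a point): middle of the rubber pad on the open-front side of the carriage's upright push plate (56 mm wide, 26 to 74 mm above the bench; this point 60 mm above it), 112 mm in front of the cradle's middle. Push it along the feeder's +x. Moves with the carriage
- stand: aluminium storage stand, fixed, 122 (x) x 118 (y) mm, two bays side by side for a magazine each, lengthwise along its x; origin at the centre of its underside. Bay middles at y = -29 and +29 mm, each 116 x 54 mm inside, floor 5 mm above the bench, long walls 43 mm high, short walls 22 mm
- refill_tray: white open tray, fixed, 160 (x) x 120 (y) x 32 mm high, walls and floor 4 mm; origin at the centre of its underside
- bottle_stain: loose amber bottle, 58 mm across, 100 mm high, standing on the bench among the things; origin at the centre of its underside. Leave it
- timer: loose white bench timer, 79 x 79 x 19 mm, lying on the bench near its front edge; origin at the centre of its underside. Leave it

How it is judged (in metres and radians):
On the way, in this order (a step that is already met when the one before it is completed fails the run):
1. the full magazine stands in the cradle, carriage still out (((angle between magazine_a's own z axis and vertical below 0.12 rad and x of magazine_a in the frame of cradle_seat between -0.009 and 0.009 m and y of magazine_a in the frame of cradle_seat between -0.009 and 0.009 m and z of magazine_a in the frame of cradle_seat between -0.003 and 0.004 m and angle between the x axis of magazine_a and the x axis of cradle_seat, either way round below 0.15 rad and contact force between magazine_a and feeder above 3.5 N) or (angle between magazine_b's own z axis and vertical below 0.12 rad and x of magazine_b in the frame of cradle_seat between -0.009 and 0.009 m and y of magazine_b in the frame of cradle_seat between -0.009 and 0.009 m and z of magazine_b in the frame of cradle_seat between -0.003 and 0.004 m and angle between the x axis of magazine_b and the x axis of cradle_seat, either way round below 0.15 rad and contact force between magazine_b and feeder above 3.5 N) or (angle between magazine_c's own z axis and vertical below 0.12 rad and x of magazine_c in the frame of cradle_seat between -0.009 and 0.009 m and y of magazine_c in the frame of cradle_seat between -0.009 and 0.009 m and z of magazine_c in the frame of cradle_seat between -0.003 and 0.004 m and angle between the x axis of magazine_c and the x axis of cradle_seat, either way round below 0.15 rad and contact force between magazine_c and feeder above 3.5 N)) and value of joint carriage below 0.012 m), for 0.2 s.
2. the carriage is pushed in and caught, the full magazine still standing in it (((angle between magazine_a's own z axis and vertical below 0.12 rad and x of magazine_a in the frame of cradle_seat between -0.009 and 0.009 m and y of magazine_a in the frame of cradle_seat between -0.009 and 0.009 m and z of magazine_a in the frame of cradle_seat between -0.003 and 0.004 m and angle between the x axis of magazine_a and the x axis of cradle_seat, either way round below 0.15 rad and contact force between magazine_a and feeder above 3.5 N) or (angle between magazine_b's own z axis and vertical below 0.12 rad and x of magazine_b in the frame of cradle_seat between -0.009 and 0.009 m and y of magazine_b in the frame of cradle_seat between -0.009 and 0.009 m and z of magazine_b in the frame of cradle_seat between -0.003 and 0.004 m and angle between the x axis of magazine_b and the x axis of cradle_seat, either way round below 0.15 rad and contact force between magazine_b and feeder above 3.5 N) or (angle between magazine_c's own z axis and vertical below 0.12 rad and x of magazine_c in the frame of cradle_seat between -0.009 and 0.009 m and y of magazine_c in the frame of cradle_seat between -0.009 and 0.009 m and z of magazine_c in the frame of cradle_seat between -0.003 and 0.004 m and angle between the x axis of magazine_c and the x axis of cradle_seat, either way round below 0.15 rad and contact force between magazine_c and feeder above 3.5 N)) and value of joint carriage above 0.045 m), for 0.2 s.
At the end, for the whole second after the job is handed in: Full magazine (over 3.5 N resting weight) upright in the cradle, within 9 mm and 0.15 rad of its seat; carriage held by the plunger (over 0.045 m); part-used one (1.7 to 3.5 N) upright in a bay of the stand, spent one (under 1.7 N) upright in the refill tray; all at rest (all of step 2 and ((angle between magazine_a's own z axis and vertical below 0.12 rad and x of magazine_a in the frame of stand between -0.03 and 0.03 m and y of magazine_a in the frame of stand between -0.05 and 0.05 m and z of magazine_a in the frame of stand between 0.002 and 0.01 m and contact force between magazine_a and stand between 1.7 and 3.5 N) or (angle between magazine_b's own z axis and vertical below 0.12 rad and x of magazine_b in the frame of stand between -0.03 and 0.03 m and y of magazine_b in the frame of stand between -0.05 and 0.05 m and z of magazine_b in the frame of stand between 0.002 and 0.01 m and contact force between magazine_b and stand between 1.7 and 3.5 N) or (angle between magazine_c's own z axis and vertical below 0.12 rad and x of magazine_c in the frame of stand between -0.03 and 0.03 m and y of magazine_c in the frame of stand between -0.05 and 0.05 m and z of magazine_c in the frame of stand between 0.002 and 0.01 m and contact force between magazine_c and stand between 1.7 and 3.5 N)) and ((angle between magazine_a's own z axis and vertical below 0.12 rad and x of magazine_a in the frame of refill_tray between -0.07 and 0.07 m and y of magazine_a in the frame of refill_tray between -0.05 and 0.05 m and z of magazine_a in the frame of refill_tray between 0.001 and 0.01 m and contact force between magazine_a and refill_tray between 0.3 and 1.7 N) or (angle between magazine_b's own z axis and vertical below 0.12 rad and x of magazine_b in the frame of refill_tray between -0.07 and 0.07 m and y of magazine_b in the frame of refill_tray between -0.05 and 0.05 m and z of magazine_b in the frame of refill_tray between 0.001 and 0.01 m and contact force between magazine_b and refill_tray between 0.3 and 1.7 N) or (angle between magazine_c's own z axis and vertical below 0.12 rad and x of magazine_c in the frame of refill_tray between -0.07 and 0.07 m and y of magazine_c in the frame of refill_tray between -0.05 and 0.05 m and z of magazine_c in the frame of refill_tray between 0.001 and 0.01 m and contact force between magazine_c and refill_tray between 0.3 and 1.7 N)) and linear speed of each of magazine_a, magazine_b, magazine_c below 0.02 m/s); the robot touches nothing.
It fails at once if a magazine is toppled (tilted more than 0.6 rad) (angle between any of magazine_a, magazine_b, magazine_c's own z axis and vertical above 0.6 rad).
It fails at once if the amber bottle or the timer is moved more than 30 mm (distance of any of bottle_stain, timer from where it was at the start of the episode above 0.03 m).
It also fails if it takes over 72 s, if anything falls off the work surface, if the arm or the gripper's body presses on something with over 40 N, if the wrist force passes 120 N, or if a joint passes its speed limit or range.

ROBOT

A 6-joint arm with a two-finger parallel gripper is mounted at the origin on a cart in front of the work surface, level with it; the furniture and walls round the work are solid. World frame = base frame: x ahead of the robot, y to its left, z up, the work surface at z = 0. Lengths are in mm, angles in rad, forces in N, time in s.
With the tool pointing down it reaches from about 225 to 725 mm from the base axis. Payload 3.1 kg.
Tool frame: the origin (TCP) lies at the very end of the fingers, on their centre line; the grasp point (between the pads) lies 19 mm behind it; z points along the fingers, y is the line along which they close (so a half turn about z gives the same grasp; the last joint's range is limited). The gripper opens to 85 mm and grips with 20 to 120 N. Pads are 22 mm wide; open, the fingers measure 114 mm over their backs; the gripper's body (76 mm by 85 mm) begins 54 mm behind the grasp point. The pads swing forward as they close: fully open they stand 13 mm farther back than shut.
Start: joints at [1.109, 0.048, 0.099, 1.622, 0, 1.443], TCP at [172.016, 496.012, 231.312] pointing down, gripper open.
Joint ranges: [-2.91, 2.91], [-0.99, 1.94], [-1.21, 1.42], [-2.12, 2.29], [-1.49, 1.47], [-3.14, 3.14]. Speed limits (rad/s): [2.79, 2.79, 3.14, 3.14, 3.14, 3.14].

INTERFACE

Orientations are given as a unit quaternion [w, x, y, z].
In Python, from cell import r, optics gives the robot as it stands (r), with the cameras (optics).
- The arm moves only by the tool shift_gripper, called after ">>>" as name([rows], argument=value, ...), one row to a line, values as JSON. Schema: {"type":"object","properties":{"plan":{"type":"array","items":{"type":"array","items":{"type":"number"},"minItems":7,"maxItems":7},"minItems":1,"maxItems":12},"clamp_n":{"type":"number"},"only":{"type":"string"},"quiet":{"type":"boolean"},"lines":{"type":"string"}},"required":["plan"],"additionalProperties":false}. plan is a list of rows, 1 to 12 of them, each of 7 numbers: dx, dy, dz in parts of the range, where 1.0 means 500 mm, then a rotation vector rx, ry, rz in normalised numbers (1 is pi/2 rad), then the opening from 0.0 (shut) to 1.0 (fully open); each row shifts and turns the commanded pose from where the row before left it, along the tool's axes as they then stand; what a row does not reach is not made up. A row lasts 1/8 s, in which the tool goes at most 62.5 mm and 0.188 rad, less where a joint would pass 70% of its speed; a pose out of reach is approached as far as the arm can. The fingers move at their own pace and stop on an object; clamp_n is the grip in N (left out, the last holds). Time passes only in rows, so rows that do not move let the fingers close. The tool returns the time, the measured TCP pose, the force, the opening and the grip force at its end. only (a regular expression) keeps the lines of the reply that match it, lines (a string "A,B") keeps lines A to B, and quiet returns only ok. Shift and turn numbers lie between -1 and 1, and a call with a number outside is refused. Input that does not fit is refused with a message, and nothing moves.
- r.get_state(): the state, without advancing time (a new reading comes with each control period).
- optics.snapshot(name): name is "scene" or "top" or "wrist"; returns the picture (400x640x3 uint8, red, green, blue); there is no depth.
- optics.camera_params(name): a dict with "fx", "fy", "cx", "cy" (pixels), "camera_from_world" (4x4, takes a point from world to camera coordinates); the wrist camera has in their place "T_tool_cam" (4x4, takes a point from camera to tool coordinates, whose origin is the TCP and whose axes are the flange's). Camera axes: x right, y up, looking along -z (the intrinsics and any distortion apply to the point x, -y, -z); pixel columns grow to the right and rows downward; lengths in mm; the calibration is good to about 2 mm. A picture is of the moment at which its call begins: read the wrist's pose just before it. camera_params takes no time and is no camera call.
- r.sign_off(): hands the job in; it is judged then, once.
The state is a dict: "time_s": time; "q": joint angles; "qvel": joint speeds; "effort": joint torques, N m; "eef_pos": TCP position; "eef_rot": TCP orientation; "force": force on the tool from outside, world axes, zero at the start; "moment": the same for the moment, N m; "width": opening from 0.0 (shut) to 1.0 (fully open); "grasp_force": force on a finger pad.
Only numpy, scipy, OpenCV 4.12 (cv2) and the standard library are available. Lean on these libraries where they do the work, as an engineer would, in place of code of your own. Each camera call takes 0.05 s, during which the arm holds its last target. There are 200 camera calls.

## Working session

There is one attempt and no reset: what is moved stays moved. The work goes in short steps, Python scripts to look and compute and a tool call to move; the robot and the scene stay as the last step left them, time stands still between calls to the robot, and variables do not carry over. Pictures are saved under pics/ and viewed, at most 10 in all, crops included, and the job is handed in when it is done.

```bash
ls; mkdir -p pics
```

Run:
```python
from cell import r, optics
import cv2,numpy as np
s=r.get_state(); print({k:np.round(v,3).tolist() for k,v in s.items()})
for n in ("scene","top","wrist"):
    p=optics.camera_params(n); print(n,{k:np.round(v,4).tolist() for k,v in p.items()})
    cv2.imwrite(f"pics/{n}0.png",optics.snapshot(n)[:,:,::-1])
```

```text
cell.py
pics
{'time_s': 0.0, 'q': [1.109, 0.049, 0.098, 1.622, 0.0, 1.443], 'qvel': [-0.001, 0.001, 0.0, -0.0, -0.001, 0.001], 'effort': [-0.0, -33.878, 32.002, 0.02, -0.0, 0.0], 'eef_pos': [171.725, 495.484, 230.133], 'eef_rot': [-0.0, 0.166, 0.986, -0.001], 'force': [-0.167, -0.633, -0.08], 'moment': [0.015, -0.059, -0.017], 'grasp_force': 0.0, 'width': 1.001}
scene {'fx': 433.473, 'fy': 433.473, 'cx': 325.2189, 'cy': 194.3788, 'camera_from_world': [[-0.8422, -0.539, 0.0124, 397.4553], [0.2197, -0.3221, 0.9209, -159.7361], [-0.4924, 0.7783, 0.3897, -1111.7458], [0.0, 0.0, 0.0, 1.0]]}
top {'fx': 496.4403, 'fy': 496.4403, 'cx': 314.0978, 'cy': 191.6949, 'camera_from_world': [[0.028, -0.9995, 0.0115, 11.7462], [0.9809, 0.0297, 0.1923, -454.997], [-0.1925, 0.0059, 0.9813, -1203.8413], [0.0, 0.0, 0.0, 1.0]]}
wrist {'fx': 294.8712, 'fy': 294.8712, 'cx': 319.0453, 'cy': 196.7345, 'T_tool_cam': [[-0.0006, 0.9496, 0.3135, 81.7659], [1.0, 0.0003, 0.0008, -0.6509], [0.0006, 0.3135, -0.9496, -142.2019], [0.0, 0.0, 0.0, 1.0]]}
```

View pics/top0.png

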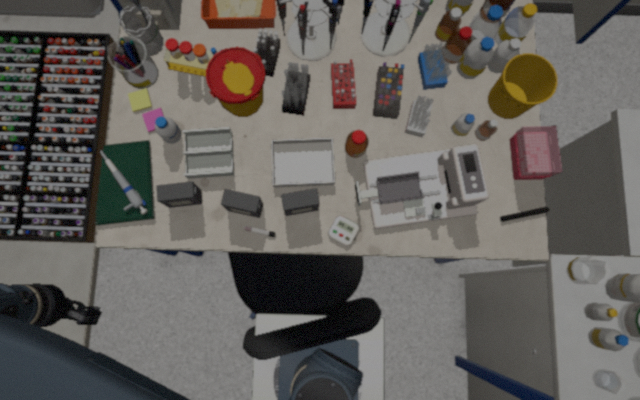

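View pics/scene0.png

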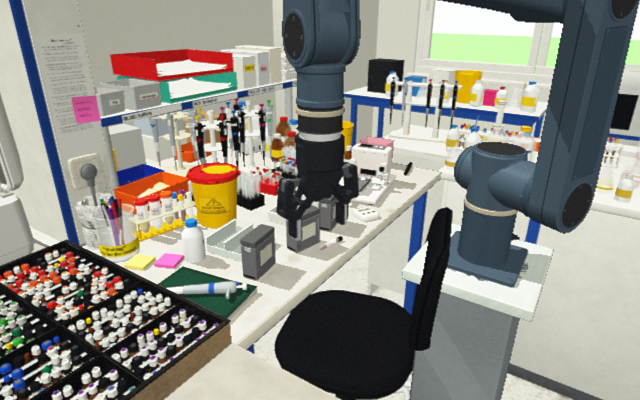

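The top view shows magazines at about (180,194), (242,203) and (301,202), the stand at (208,153) and the tray at (303,162). The bottle is at (357,143), the timer at (344,231), and the feeder at (420,190) with its head to the right. The scene view shows them upright on the bench. I'll zoom in.

Run:
```python
import cv2
a=cv2.imread("pics/top0.png")[118:253,150:510]
cv2.imwrite("pics/topcrop.png",cv2.resize(cv2.convertScaleAbs(a,alpha=1.3),None,fx=2.2,fy=2.2,interpolation=cv2.INTER_CUBIC))
```

```text
(no output)
```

View pics/topcrop.png

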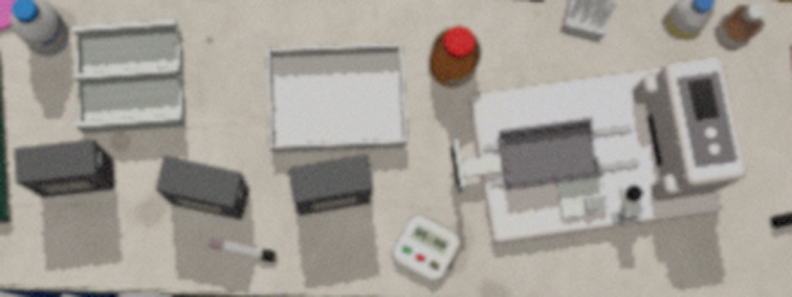

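View pics/wrist0.png

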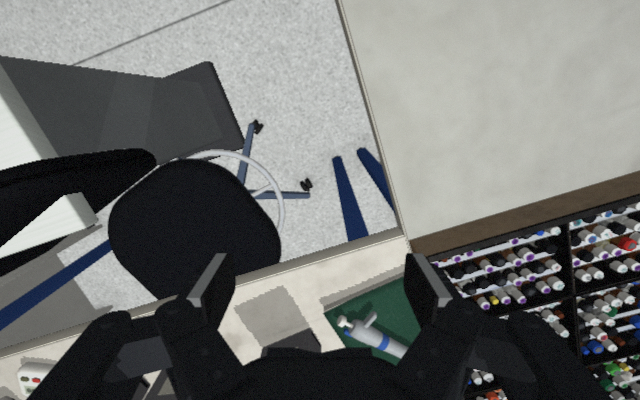

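The crop shows the dark lids near (60,165), (203,185) and (330,182), the two stand bays and the open tray. The bottle's red cap is at (460,42) and the timer at (425,248). On the feeder, the cradle is at (548,155), the push plate at (459,165) and the knob at (633,193). The wrist view at the start shows mostly the floor. I'll get coarse positions from the top view.

Create h.py:
```python
from cell import r, optics
import cv2, numpy as np, json
from scipy.spatial.transform import Rotation as R
def pose():
    s=r.get_state(); q=s["eef_rot"]; T=np.eye(4)
    T[:3,:3]=R.from_quat([q[1],q[2],q[3],q[0]]).as_matrix(); T[:3,3]=s["eef_pos"]; return T
def cam(name,T=None):
    p=optics.camera_params(name)
    M=np.linalg.inv(p["camera_from_world"]) if name!="wrist" else T@np.array(p["T_tool_cam"])
    return p,M
def ray(c,uv):
    p,M=c; uv=np.atleast_2d(uv).astype(float)
    d=np.c_[(uv[:,0]-p["cx"])/p["fx"],-(uv[:,1]-p["cy"])/p["fy"],-np.ones(len(uv))]
    return M[:3,3],d@M[:3,:3].T
def onz(c,uv,z):
    o,d=ray(c,uv); return o+d*((z-o[2])/d[:,2])[:,None]
def proj(c,X):
    p,M=c; X=np.atleast_2d(X); C=(X-M[:3,3])@M[:3,:3]
    return np.c_[p["cx"]+p["fx"]*C[:,0]/-C[:,2],p["cy"]+p["fy"]*C[:,1]/C[:,2]]
def tri(c1,u1,c2,u2):
    o1,d1=ray(c1,u1);o2,d2=ray(c2,u2);out=[]
    for a,b in zip(d1,d2):
        k=np.linalg.lstsq(np.c_[a,-b],o2-o1,rcond=None)[0]; out.append(((o1+k[0]*a)+(o2+k[1]*b))/2)
    return np.array(out)
```

Run:
```python
from h import *
c=cam("top")
f=lambda u,v:(150+u/2.2,118+v/2.2)
for n,u,v,z in [("m1",60,162,102),("m2",203,180,102),("m3",330,180,102),("stand",128,75,40),("tray",337,97,32),("bottle",460,42,100),("timer",427,248,19),("cradle",548,155,43),("plate",459,165,74),("knob",634,193,83),("head1",665,70,126),("head2",722,62,126),("head3",740,178,126),("base1",475,95,22),("base2",493,240,22)]:
    print(n,onz(c,f(u,v),z)[0].round(0))
print(pose().round(2))
```

```text
m1 [433. 352. 102.]
m2 [418. 196. 102.]
m3 [422.  58. 102.]
stand [550. 298.  40.]
tray [533.  55.  32.]
bottle [583. -81. 100.]
timer [361. -54.  19.]
cradle [ 470. -189.   43.]
plate [449. -84.  74.]
knob [ 421. -277.   83.]
head1 [ 550. -302.  126.]
head2 [ 561. -365.  126.]
head3 [ 433. -379.  126.]
base1 [ 543. -107.   22.]
base2 [ 372. -129.   22.]
[[-9.4000e-01  3.3000e-01 -0.0000e+00  1.7181e+02]
 [ 3.3000e-01  9.4000e-01 -0.0000e+00  4.9559e+02]
 [ 0.0000e+00 -0.0000e+00 -1.0000e+00  2.3036e+02]
 [ 0.0000e+00  0.0000e+00  0.0000e+00  1.0000e+00]]
```

The rows are not in the units I measure in: shifts go in shares of 500 mm and turns go in shares of pi/2 rad. I convert before sending: -51 mm / 500 = -0.102, -30 mm / 500 = -0.06, -0.168 rad / 1.5708 = -0.107.

>>> shift_gripper([
  [-0.102, -0.06, -0.018, 0, 0, 0, 1],
  [-0.102, -0.06, -0.018, 0, 0, 0, 1],
  [-0.102, -0.06, -0.018, 0, 0, 0, 1],
  [-0.102, -0.06, -0.018, 0, 0, 0, 1],
  [-0.102, -0.06, -0.018, 0, 0, 0, 1],
  [-0.102, -0.06, -0.018, 0, 0, 0, 1],
  [-0.102, -0.06, -0.018, 0, 0, 0, 1],
  [-0.102, -0.06, -0.018, 0, 0, 0, 1],
  [0, 0, 0, 0, 0, -0.107, 1],
  [0, 0, 0, 0, 0, -0.107, 1],
  [0, 0, 0, 0, 0, 0, 1],
], clamp_n=30)

```text
time_s: 1.52
eef_pos: [478.8, 135.3, 302.9]
eef_rot: [-0.0, 0.0, 1.0, -0.0]
force: [-0.9, -0.1, 0.4]
width: 1.0
grasp_force: 0.0
```

Run:
```python
from h import *
T=pose(); print(T.round(3).tolist()); np.save("T1.npy",T)
cv2.imwrite("pics/w1.png",optics.snapshot("wrist")[:,:,::-1])
```

```text
[[-1.0, 0.0, -0.001, 478.846], [0.0, 1.0, -0.0, 135.314], [0.001, -0.0, -1.0, 302.854], [0.0, 0.0, 0.0, 1.0]]
```

View pics/w1.png

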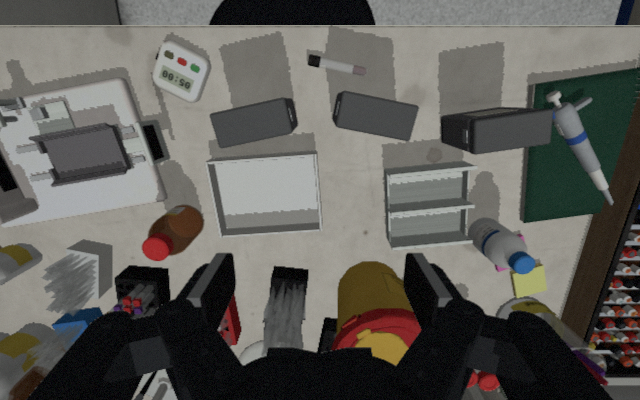

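The wrist view from above the bench shows everything. The magazine lids are at about (252,122), (375,115) and (500,130), the tray at (265,195), the stand at (430,205) and the feeder cradle at (85,152). The push plate is at (150,140), the timer at (182,70) and the bottle at (170,240). I'll take a second wrist place for height checks.

In the tool's units: -55 mm / 500 = -0.11, 6 mm / 500 = 0.012.

>>> shift_gripper([
  [0.012, -0.11, 0, 0, 0, 0, 1],
  [0.012, -0.11, 0, 0, 0, 0, 1],
  [0.012, -0.11, 0, 0, 0, 0, 1],
  [0.012, -0.11, 0, 0, 0, 0, 1],
  [0, 0, 0, 0, 0, 0, 1],
  [0, 0, 0, 0, 0, 0, 1],
])

```text
time_s: 2.33
eef_pos: [455.2, -84.1, 303.3]
eef_rot: [-0.0, -0.0, 1.0, 0.0]
force: [-0.9, -0.8, -0.3]
width: 1.001
grasp_force: 0.0
```

Run:
```python
from h import *
T=pose(); print(T.round(3).tolist()); np.save("T2.npy",T)
im=optics.snapshot("wrist")[:,:,::-1].copy(); cv2.imwrite("pics/w2.png",im)
for n in ("w1","w2"):
    g=cv2.cvtColor(cv2.imread(f"pics/{n}.png"),cv2.COLOR_BGR2HSV)
    m=((g[...,2]<95)&(g[...,1]<60)).astype(np.uint8)*255; m[260:]=0
    m=cv2.morphologyEx(m,cv2.MORPH_OPEN,np.ones((3,3)))
    for c in cv2.findContours(m,cv2.RETR_EXTERNAL,cv2.CHAIN_APPROX_SIMPLE)[0]:
        a=cv2.contourArea(c)
        if 800<a<9000: print(n,a,[np.round(x,1) for x in cv2.minAreaRect(c)])
for p in [(252,122),(375,115),(470,135),(500,118),(515,140),(85,152),(265,60)]: print(p,cv2.imread("pics/w1.png")[p[1],p[0]])
cv2.imwrite("pics/w2c.png",cv2.resize(im[0:260],None,fx=1.25,fy=1.25,interpolation=cv2.INTER_CUBIC))
```

```text
[[-1.0, -0.001, -0.0, 455.23], [-0.001, 1.0, 0.001, -84.057], [0.0, 0.001, -1.0, 303.252], [0.0, 0.0, 0.0, 1.0]]
w1 1549.0 [array([450.3, 230.4]), array([117.5,  43.4]), np.float64(6.0)]
w1 819.0 [array([ 18.5, 203. ]), array([36., 37.]), np.float64(90.0)]
w1 4111.0 [array([ 81.5, 153.6]), array([53.5, 96.3]), np.float64(80.0)]
w1 2940.5 [array([254.5, 121.9]), array([37.5, 84.8]), np.float64(77.7)]
w1 2882.5 [array([373.9, 115. ]), array([82.6, 37.3]), np.float64(11.3)]
w1 4610.5 [array([512.4, 136.8]), array([131.3, 107.1]), np.float64(44.3)]
w1 2916.0 [array([62., 12.]), array([ 24., 124.]), np.float64(90.0)]
w2 1658.5 [array([582., 242.]), array([114.,  34.]), np.float64(-0.0)]
w2 2102.5 [array([565.4, 213.6]), array([ 70. , 107.4]), np.float64(84.3)]
w2 1029.5 [array([427.3, 230. ]), array([ 56.1, 125.8]), np.float64(54.8)]
w2 3078.5 [array([ 92.4, 208.4]), array([94.7, 38.1]), np.float64(65.2)]
w2 3695.0 [array([241.9, 171. ]), array([50.2, 81.6]), np.float64(80.0)]
w2 3978.0 [array([144.9, 187.4]), array([114.5,  55.7]), np.float64(66.1)]
w2 3714.0 [array([432.6, 139.3]), array([45.1, 94.3]), np.float64(78.7)]
w2 5516.5 [array([561.3, 137.3]), array([162.2,  44.3]), np.float64(7.3)]
w2 7649.0 [array([90. , 21.5]), array([ 43., 180.]), np.float64(90.0)]
(252, 122) [70 71 69]
(375, 115) [73 72 71]
(470, 135) [24 27 26]
(500, 118) [65 63 63]
(515, 140) [76 77 74]
(85, 152) [88 86 88]
(265, 60) [105 111 113]
```

View pics/w2c.png

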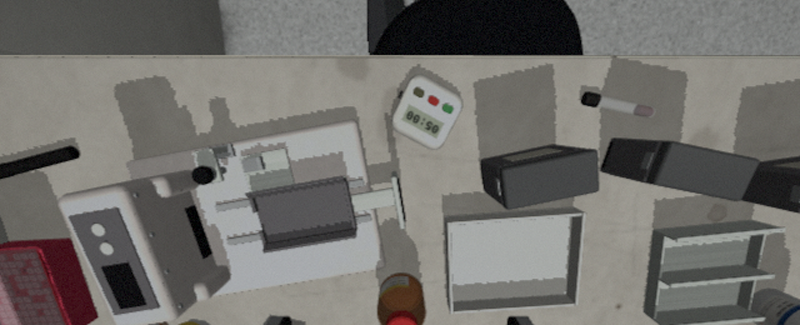

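The second view shows the feeder clearly (pixels in the 1.25x crop): cradle (305,213), push plate (398,200), knob (204,175) and the tray corners. I'll enlarge both views to pick corners.

Run:
```python
import cv2,numpy as np
a=cv2.imread("pics/w1.png")[80:170,200:560];b=cv2.imread("pics/w2.png")[85:255,150:510]
s=np.vstack([a,b]); s=np.clip(255*(s/255.)**0.6,0,255).astype(np.uint8)
cv2.imwrite("pics/crops.png",cv2.resize(s,None,fx=2.2,fy=2.2,interpolation=cv2.INTER_CUBIC))
```

```text
(no output)
```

View pics/crops.png

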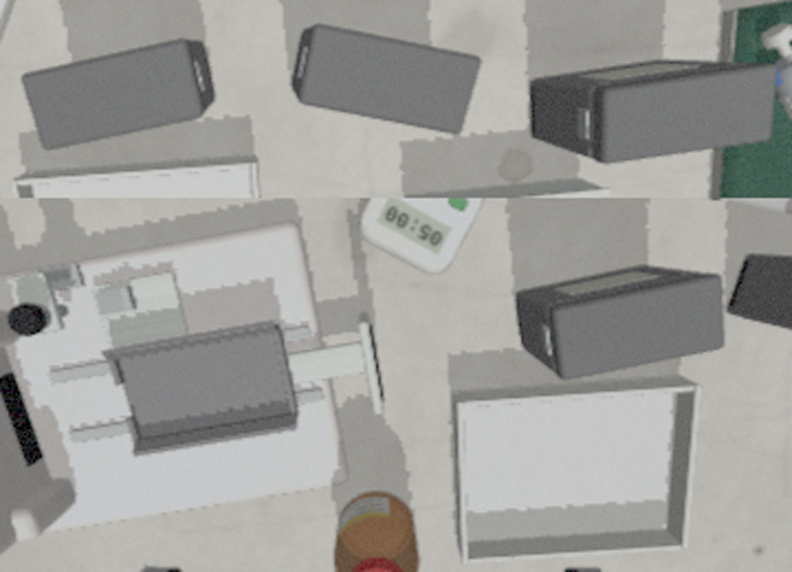

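Create pts.py:
```python
from h import *
c1=cam("wrist",np.load("T1.npy")); c2=cam("wrist",np.load("T2.npy")); ct=cam("top")
f1=lambda *p:np.array([(200+x/2.2,80+y/2.2) for x,y in p])
f2=lambda *p:np.array([(150+x/2.2,85+(y-198)/2.2) for x,y in p])
def quad(X):
    X=X[:,:2]; (c,s,a)=cv2.minAreaRect(X.astype(np.float32)); e=X[1]-X[0]
    return "ctr",X.mean(0).round(1),"sides",[round(float(np.linalg.norm(X[i]-X[(i+1)%4])),1) for i in range(4)],"dir",round(float(np.arctan2(e[1],e[0])),3), "dir3",round(float(np.arctan2(*(X[2]-X[3])[::-1])),3)
```

Run:
```python
from pts import *
C=f1((23,76),(187,40),(206,114),(45,149)); C2=f2((553,302),(720,276),(723,345),(565,378))
B=f1((312,26),(480,57),(460,133),(303,100)); A=f1((603,88),(775,65),(772,140),(603,160))
for n,q in zip("CBA",(C,B,A)): print(n,*quad(onz(c1,q,102)))
print("C2",*quad(onz(c2,C2,102)),"triC",tri(c1,C,c2,C2).round(1).tolist())
t1=np.array([(208,160),(318,152),(320,228),(218,235)]); t2=f2((457,402),(699,383),(685,547),(463,562))
print("tray",*quad(onz(c2,t2,32))); print(*quad(onz(c1,t1,32)),tri(c1,t1,c2,t2).round(0).tolist())
print("base",onz(c2,f2((297,228),(338,482),(0,265),(30,530)),22).round(1).tolist())
print("plate",onz(c2,f2((370,322),(381,405)),74).round(1).tolist(), onz(c2,f2((362,322)),74).round(1))
print("cr rims",onz(c2,f2((112,352),(278,325),(296,418),(136,452)),51).round(1).tolist())
print("cr w1",onz(c1,cv2.boxPoints(((81.5,153.6),(53.5,96.3),80.)),45).round(1).tolist())
s=np.array([(387,169),(473,164),(471,240),(390,247)]); print("stand",*quad(onz(c1,s,40)))
# top-view check of A,B
f=lambda *p:np.array([(150+u/2.2,118+v/2.2) for u,v in p])
top=f((17,147),(98,143),(107,168),(20,174)) 
print("top A",*quad(onz(ct,top,102)))
```

```text
C ctr [422.5  59.2] sides [86.1, 37.4, 87.4, 37.9] dir 1.774 dir3 1.779
B ctr [414.8 200. ] sides [86.6, 38.6, 84.3, 36.2] dir 1.398 dir3 1.369
A ctr [432. 356.] sides [86.1, 38.6, 87.7, 37.5] dir 1.702 dir3 1.691
C2 ctr [421.4  56.6] sides [85.7, 36.3, 84.2, 41.5] dir 1.724 dir3 1.784 triC [[411.3, 11.3, 96.4], [395.8, 96.8, 97.6], [432.4, 105.4, 96.0], [449.8, 20.1, 101.1]]
tray ctr [533.5  54.6] sides [157.6, 119.0, 157.2, 118.2] dir 1.652 dir3 1.646
ctr [530.8  56.5] sides [156.3, 116.5, 157.6, 116.9] dir 1.643 dir3 1.645 [[482.0, -27.0, 22.0], [469.0, 133.0, 23.0], [584.0, 136.0, 34.0], [595.0, -20.0, 36.0]]
base [[372.2, -130.7, 22.0], [541.2, -108.1, 22.0], [394.4, -318.6, 22.0], [578.2, -330.0, 22.0]]
plate [[423.0, -85.4, 74.0], [471.7, -79.0, 74.0]] [[423. -90.  74.]]
cr rims [[444.3, -243.3, 51.0], [427.9, -141.0, 51.0], [486.3, -132.3, 51.0], [509.0, -236.0, 51.0]]
cr w1 [[442.3, -252.6, 45.0], [420.8, -121.2, 45.0], [491.7, -123.0, 45.0], [515.8, -262.1, 45.0]]
stand ctr [545.8 297.2] sides [119.7, 118.4, 122.7, 122.8] dir 1.63 dir3 1.667
top A ctr [437.8 351.7] sides [87.8, 29.8, 93.9, 30.3] dir -1.49 dir3 -1.47
```

In the tool's units: -37 mm / 500 = -0.074, 27 mm / 500 = 0.054.

>>> shift_gripper([
  [-0.01, -0.074, 0.054, 0, 0, 0, 1],
  [-0.01, -0.074, 0.054, 0, 0, 0, 1],
  [-0.01, -0.074, 0.054, 0, 0, 0, 1],
  [0, 0, 0, 0, 0, 0, 1],
  [0, 0, 0, 0, 0, 0, 1],
])

```text
time_s: 3.0
eef_pos: [471.0, -193.8, 222.7]
eef_rot: [0.0, -0.002, 1.0, 0.0]
force: [0.0, 0.5, -0.2]
width: 1.002
grasp_force: 0.0
```

Run:
```python
from h import *
T=pose(); print(T.round(3).tolist()); np.save("T3.npy",T)
im=optics.snapshot("wrist")[:,:,::-1].copy(); cv2.imwrite("pics/w3.png",im)
c=cam("wrist",T); print(proj(c,[[465,-192,35],[447,-82,74]]).round(0))
b=im[60:270,190:510]; b=np.clip(255*(b/255.)**0.6,0,255).astype(np.uint8)
cv2.imwrite("pics/w3c.png",cv2.resize(b,None,fx=2.5,fy=2.5,interpolation=cv2.INTER_CUBIC))
```

```text
[[-1.0, -0.004, 0.0, 470.962], [-0.004, 1.0, 0.001, -193.836], [-0.0, 0.001, -1.0, 222.734], [0.0, 0.0, 0.0, 1.0]]
[[321. 169.]
 [431. 161.]]
```

View pics/w3c.png

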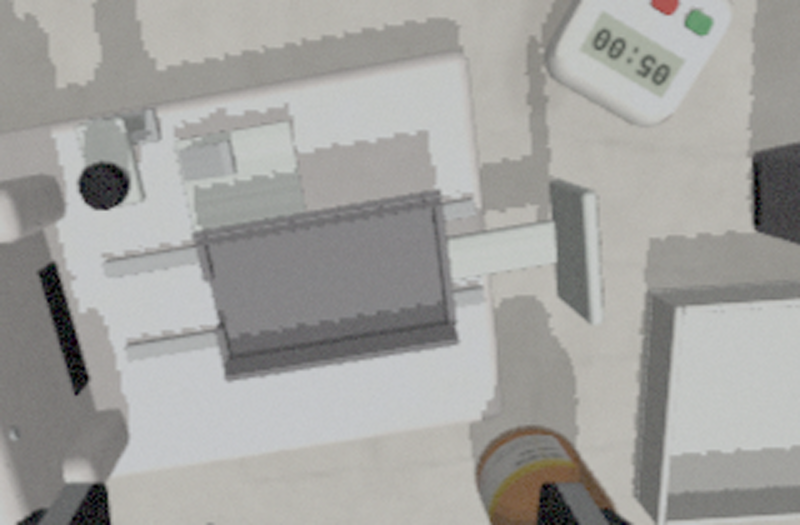

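Run:
```python
from pts import *
c3=cam("wrist",np.load("T3.npy"))
f3=lambda *p:np.array([(190+x/2.5,60+y/2.5) for x,y in p])
print("rims",*quad(onz(c3,f3((195,232),(438,190),(457,342),(228,380)),51)))
print("floor",*quad(onz(c3,f3((208,240),(436,203),(450,326),(228,364)),36)))
p=onz(c3,f3((600,192),(603,322)),74); print("plate",p.round(1).tolist(),p.mean(0).round(1))
b=onz(c3,f3((466,56),(496,415),(0,133),(130,475)),22); print("base",b.round(1).tolist())
k=onz(c3,f3((103,186)),83); print("knob",k.round(1))
for a in (.13,.14,.15):
    x=np.array([np.sin(a),-np.cos(a)]);y=np.array([np.cos(a),np.sin(a)])
    print(a,"plate->seat",(p.mean(0)[:2]+112*x).round(1),"base->y0",(b[:2,:2].mean(0)+74*x).round(1),"knob->(0,-62)",(k[0,:2]+62*y).round(1))
# heights by triangulation w2/w3
print(tri(c2,f2((381,405)),c3,f3((603,322))).round(0), tri(c2,f2((28,320)),c3,f3((103,186))).round(0),tri(c2,f2((278,325),(296,418)),c3,f3((438,190),(457,342))).round(0).tolist())
```

```text
rims ctr [ 468.1 -191.4] sides [104.5, 68.3, 105.0, 68.7] dir 1.744 dir3 1.749
floor ctr [ 470.2 -190.8] sides [103.0, 57.7, 106.0, 59.6] dir 1.735 dir3 1.753
plate [[423.3, -86.3, 74.0], [476.1, -78.6, 74.0]] [449.7 -82.4  74. ]
base [[371.3, -132.2, 22.0], [541.0, -106.1, 22.0], [404.2, -338.8, 22.0], [575.6, -294.1, 22.0]]
knob [[ 420.6 -277.    83. ]]
0.13 plate->seat [ 464.2 -193.5] base->y0 [ 465.7 -192.5] knob->(0,-62) [ 482.1 -268.9]
0.14 plate->seat [ 465.3 -193.3] base->y0 [ 466.5 -192.4] knob->(0,-62) [ 482.  -268.3]
0.15 plate->seat [ 466.4 -193.2] base->y0 [ 467.2 -192.3] knob->(0,-62) [ 481.9 -267.7]
[[474. -79.  75.]] [[ 422. -280.   73.]] [[429.0, -143.0, 36.0], [490.0, -133.0, 49.0]]
```

In the tool's units: 50.4 mm / 500 = 0.1008, 10 mm / 500 = 0.02, 0.171 rad / 1.5708 = 0.1089.

>>> shift_gripper([
  [0.02, 0.1008, 0, 0, 0, 0, 1],
  [0.02, 0.1008, 0, 0, 0, 0, 1],
  [0.02, 0.1008, 0, 0, 0, 0, 1],
  [0.02, 0.1008, 0, 0, 0, 0, 1],
  [0.018, 0.1008, 0, 0, 0, 0, 1],
  [0, 0, 0, 0, 0, 0.1089, 1],
  [0, 0, 0, 0, 0, 0.1089, 1],
  [0, 0, 0, 0, 0, 0.1089, 1],
  [0, 0, 0, 0, 0, 0.1089, 1],
  [0, 0, 0, 0, 0, 0.1089, 1],
  [0, 0, 0, 0, 0, 0.1089, 1],
  [0, 0, 0, 0, 0, 0.1089, 1],
])

```text
time_s: 4.55
eef_pos: [421.2, 57.8, 224.1]
eef_rot: [0.001, 0.564, 0.826, 0.001]
force: [0.7, 0.2, 0.5]
width: 1.001
grasp_force: 0.0
```

>>> shift_gripper([
  [0, 0, 0, 0, 0, 0.1089, 1],
  [0, 0, 0, 0, 0, 0, 1],
])

```text
time_s: 4.8
eef_pos: [421.2, 57.5, 223.9]
eef_rot: [0.001, 0.63, 0.777, 0.001]
force: [-0.0, 0.3, -0.3]
width: 1.001
grasp_force: 0.0
```

Create go.py:
```python
import sys
from h import *
T=pose(); X=list(map(float,sys.argv[1:4])); az=float(sys.argv[4])
d=T[:3,:3].T@(np.array(X)-T[:3,3]); cur=np.arctan2(T[1,0],T[0,0])
s=r.get_state()
print("pos",T[:3,3].round(1),"az",cur.round(3),"tool d",d.round(1),"rot z",round((cur-az+np.pi)%(2*np.pi)-np.pi,3),"F",np.round(s["force"],2),"q6",np.round(s["q"][5],2))
```

```bash
python3 go.py 422 58 68 1.775
```

```text
pos [421.2  57.5 223.9] az 1.78 tool d [  0.4   0.4 155.9] rot z 0.005 F [-0.02  0.28 -0.33] q6 1.34
```

In the tool's units: 50 mm / 500 = 0.1, 40 mm / 500 = 0.08.

>>> shift_gripper([
  [0, 0, 0.1, 0, 0, 0, 1],
  [0, 0, 0.1, 0, 0, 0, 1],
  [0, 0, 0.08, 0, 0, 0, 1],
  [0, 0, 0.032, 0, 0, 0, 1],
  [0, 0, 0, 0, 0, 0, 1],
  [0, 0, 0, 0, 0, 0, 0.3],
  [0, 0, 0, 0, 0, 0, 0.3],
  [0, 0, 0, 0, 0, 0, 0.3],
  [0, 0, 0, 0, 0, 0, 0.3],
  [0, 0, 0, 0, 0, 0, 0.3],
], clamp_n=40)

```text
time_s: 6.05
eef_pos: [423.0, 56.5, 68.1]
eef_rot: [0.002, 0.631, 0.776, 0.001]
force: [1.8, 0.2, 5.4]
width: 0.459
grasp_force: 42.9
```

>>> shift_gripper([
  [0, 0, -0.03, 0, 0, 0, 0.3],
  [0, 0, -0.04, 0, 0, 0, 0.3],
  [0, 0, -0.03, 0, 0, 0, 0.3],
  [0, 0, 0, 0, 0, 0, 0.3],
  [0, 0, 0, 0, 0, 0, 0.3],
  [0, 0, 0, 0, 0, 0, 0.3],
])

```text
time_s: 6.8
eef_pos: [420.2, 56.5, 115.2]
eef_rot: [-0.001, 0.631, 0.776, -0.001]
force: [0.7, 0.3, -4.6]
width: 0.462
grasp_force: 41.9
```

>>> shift_gripper([
  [0, 0, 0, 0, 0, 0, 0.3],
])

```text
time_s: 6.92
eef_pos: [420.5, 56.5, 115.6]
eef_rot: [-0.001, 0.631, 0.776, -0.0]
force: [0.2, -0.5, -4.2]
width: 0.46
grasp_force: 41.9
```

>>> shift_gripper([
  [0, 0, 0, 0, 0, 0, 0.3],
])

```text
time_s: 7.05
eef_pos: [420.8, 56.5, 116.0]
eef_rot: [-0.0, 0.631, 0.776, -0.0]
force: [-0.2, 0.5, -5.5]
width: 0.465
grasp_force: 41.9
```

>>> shift_gripper([
  [0, 0, 0, 0, 0, 0, 0.3],
])

```text
time_s: 7.18
eef_pos: [421.0, 56.4, 116.2]
eef_rot: [-0.0, 0.631, 0.776, -0.0]
force: [-0.9, -0.7, -5.1]
width: 0.462
grasp_force: 41.9
```

Magazine C weighs about 0.49 kg, so it is the full one. Next I take it to the cradle.

In the tool's units: -25 mm / 500 = -0.05, 0.025 rad / 1.5708 = 0.0159.

>>> shift_gripper([
  [0, 0, -0.05, 0, 0, 0.0159, 0.3],
  [0, 0, -0.05, 0, 0, 0.014, 0.3],
  [0, 0, 0, 0, 0, 0, 0.3],
])

```text
time_s: 7.55
eef_pos: [423.1, 56.4, 168.7]
eef_rot: [0.002, 0.649, 0.761, 0.002]
force: [1.1, -0.1, -4.8]
width: 0.465
grasp_force: 41.9
```

```bash
python3 go.py 467.7 -192.3 170 1.731
```

```text
pos [423.1  56.4 168.7] az 1.729 tool d [-252.6    4.9   -1. ] rot z -0.002 F [ 1.14 -0.06 -4.85] q6 1.39
```

In the tool's units: -45 mm / 500 = -0.09, -40 mm / 500 = -0.08.

>>> shift_gripper([
  [-0.04, 0, -0.002, 0, 0, 0, 0.3],
  [-0.08, 0.002, -0.002, 0, 0, 0, 0.3],
  [-0.09, 0.002, 0, 0, 0, 0, 0.3],
  [-0.09, 0.002, 0, 0, 0, 0, 0.3],
  [-0.09, 0.002, 0, 0, 0, 0, 0.3],
  [-0.07, 0.002, 0, 0, 0, 0, 0.3],
  [-0.044, 0, 0, 0, 0, 0, 0.3],
  [0, 0, 0, 0, 0, 0, 0.3],
  [0, 0, 0, 0, 0, 0, 0.3],
  [0, 0, 0, 0, 0, 0, 0.3],
])

```text
time_s: 8.8
eef_pos: [465.5, -190.4, 168.3]
eef_rot: [-0.0, 0.648, 0.761, 0.0]
force: [-0.0, -0.0, -5.3]
width: 0.464
grasp_force: 42.2
```

```bash
python3 go.py 467.7 -192.3 104 1.731
```

Run:
```python
from h import *
im=optics.snapshot("scene")[:,:,::-1].copy(); cv2.imwrite("pics/s1.png",im)
```

```text
pos [ 465.5 -190.4  168.3] az 1.73 tool d [-2.3  1.9 64.3] rot z -0.001 F [-0.04 -0.03 -5.29] q6 0.89
```

In the tool's units: 15 mm / 500 = 0.03, 12 mm / 500 = 0.024.

>>> shift_gripper([
  [-0.003, 0.0024, 0.024, 0, 0, 0, 0.3],
  [-0.0016, 0.0014, 0.03, 0, 0, 0, 0.3],
  [0, 0, 0.024, 0, 0, 0, 0.3],
  [0, 0, 0.016, 0, 0, 0, 0.3],
  [0, 0, 0.012, 0, 0, 0, 0.3],
  [0, 0, 0, 0, 0, 0, 0.3],
  [0, 0, 0, 0, 0, 0, 0.3],
])

```text
time_s: 9.72
eef_pos: [468.2, -193.8, 115.8]
eef_rot: [0.0, 0.649, 0.761, 0.0]
force: [-0.7, 0.5, -5.5]
width: 0.464
grasp_force: 42.1
```

```bash
python3 go.py 467.7 -192.3 104 1.731
```

```text
pos [ 468.2 -193.8  115.8] az 1.729 tool d [ 1.6 -0.3 11.8] rot z -0.002 F [-0.67  0.49 -5.48] q6 0.89
```

>>> shift_gripper([
  [0, 0, 0.008, 0, 0, 0, 0.3],
  [0, 0, 0.008, 0, 0, 0, 0.3],
  [0, 0, 0.006, 0, 0, 0, 0.3],
  [0, 0, 0, 0, 0, 0, 0.3],
])

```text
time_s: 10.22
eef_pos: [467.5, -193.4, 103.8]
eef_rot: [-0.0, 0.649, 0.761, -0.0]
force: [1.0, 0.3, -4.1]
width: 0.462
grasp_force: 42.2
```

```bash
python3 go.py 467.7 -192.3 104 1.731
```

```text
pos [ 467.5 -193.4  103.8] az 1.729 tool d [ 1.1  0.3 -0.2] rot z -0.002 F [ 1.    0.34 -4.13] q6 0.89
```

In the tool's units: 1 mm / 500 = 0.002.

>>> shift_gripper([
  [0, 0, 0.002, 0, 0, 0, 0.3],
  [0, 0, 0, 0, 0, 0, 0.3],
  [0, 0, 0, 0, 0, 0, 0.3],
])

```text
time_s: 10.6
eef_pos: [467.9, -193.6, 103.4]
eef_rot: [0.0, 0.649, 0.761, 0.0]
force: [0.5, -0.0, -4.5]
width: 0.466
grasp_force: 42.2
```

>>> shift_gripper([
  [0, 0, 0.002, 0, 0, 0, 0.3],
  [0, 0, 0, 0, 0, 0, 0.3],
  [0, 0, 0, 0, 0, 0, 0.3],
])

```text
time_s: 10.98
eef_pos: [468.1, -193.7, 103.1]
eef_rot: [0.0, 0.649, 0.761, 0.0]
force: [-0.8, 1.1, 0.7]
width: 0.464
grasp_force: 42.9
```

The force came off at TCP z = 103.1. That is 35 + 68, so it stands on the cradle floor. I release it and check.

In the tool's units: 50 mm / 500 = 0.1, -40 mm / 500 = -0.08.

>>> shift_gripper([
  [0, 0, 0, 0, 0, 0, 0.6],
  [0, 0, 0, 0, 0, 0, 0.8],
  [0, 0, 0, 0, 0, 0, 1],
  [0, 0, 0, 0, 0, 0, 1],
  [0, 0, -0.04, 0, 0, 0, 1],
  [0, 0, -0.08, 0, 0, 0, 1],
  [0, 0, -0.08, 0, 0, 0, 1],
  [0, 0, -0.04, 0, 0, 0, 1],
  [0.08, 0, 0, 0, 0, 0, 1],
  [0.1, 0, 0, 0, 0, 0, 1],
  [0.1, 0, 0, 0, 0, 0, 1],
  [0, 0, 0, 0, 0, 0, 1],
])

```text
time_s: 12.48
eef_pos: [445.4, -52.8, 222.7]
eef_rot: [0.0, 0.647, 0.762, 0.0]
force: [-0.0, -0.6, 0.1]
width: 0.996
grasp_force: 0.0
```

```bash
python3 go.py 447 -70 45 1.731
```

Run:
```python
from h import *
T=pose();np.save("T4.npy",T);c=cam("wrist",T)
im=optics.snapshot("wrist")[:,:,::-1].copy(); cv2.imwrite("pics/w4.png",im)
print(proj(c,[[467.7,-192.3,137],[450,-82,74],[467.7,-192.3,43]]).round(0))
g=im[...,:].max(2);m=cv2.morphologyEx((g<95).astype(np.uint8)*255,cv2.MORPH_OPEN,np.ones((3,3)))
for k in cv2.findContours(m,cv2.RETR_EXTERNAL,cv2.CHAIN_APPROX_SIMPLE)[0]:
    if cv2.contourArea(k)>800: print(cv2.contourArea(k),[np.round(x,1) for x in cv2.minAreaRect(k)])
```

```text
pos [445.4 -52.8 222.7] az 1.734 tool d [-17.3  -1.3 177.7] rot z 0.003 F [-0.03 -0.56  0.07] q6 1.14
[[320. 340.]
 [320. 209.]
 [320. 283.]]
63022.5 [array([319.5, 302. ]), array([639., 194.]), np.float64(0.0)]
2221.5 [array([428.3, 211.5]), array([59.5, 50.9]), np.float64(49.4)]
1132.0 [array([555.2, 201.7]), array([104.4,  51.3]), np.float64(4.7)]
7737.0 [array([580.5,  91. ]), array([ 88., 117.]), np.float64(90.0)]
2098.0 [array([426.,  81.]), array([111.6, 151.9]), np.float64(6.1)]
34930.5 [array([106., 104.]), array([208., 212.]), np.float64(90.0)]
```

Run:
```python
from h import *
c=cam("top"); im=optics.snapshot("top")[:,:,::-1].copy(); cv2.imwrite("pics/t4.png",im)
e=proj(c,[[467.7,-192.3,137]])[0]; print(e.round(0))
lid=cv2.imread("pics/top0.png")[192:200,237:247].mean((0,1)); print(lid)
m=(im.max(2)<85).astype(np.uint8)*255
for k in cv2.findContours(m,cv2.RETR_EXTERNAL,cv2.CHAIN_APPROX_SIMPLE)[0]:
    b=cv2.minAreaRect(k)
    if cv2.contourArea(k)>100 and np.hypot(*(np.array(b[0])-e))<60: print(cv2.contourArea(k),[np.round(x,1) for x in b]); print(onz(c,cv2.boxPoints(b),137).round(0).tolist())
s=cv2.imread("pics/s1.png"); s2=optics.snapshot("scene")[:,:,::-1]; q=proj(cam("scene"),[[467,-150,60]])[0]; x,y=map(int,q); 
a=cv2.resize(im[130:250,330:510],(600,400),interpolation=cv2.INTER_CUBIC)[:300]; b=cv2.resize(s2[y-40:y+40,x-80:x+80],(600,300),interpolation=cv2.INTER_CUBIC)
cv2.imwrite("pics/chk.png",np.vstack([a,b]))
```

```text
[408. 181.]
[77.7375 79.425  80.2125]
332.5 [array([449.9, 179.8]), array([46.6, 13.1]), np.float64(76.0)]
[[524.0, -264.0, 137.0], [533.0, -295.0, 137.0], [425.0, -318.0, 137.0], [417.0, -289.0, 137.0]]
```

View pics/chk.png

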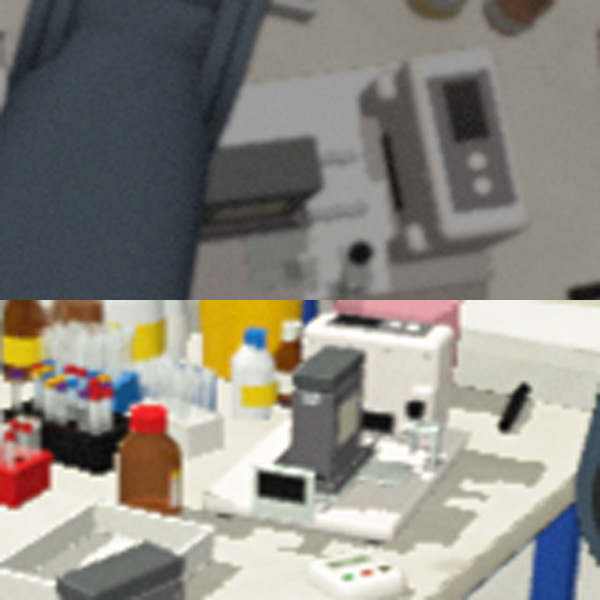

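The picture shows the full magazine upright in the cradle with the carriage out. Next I close the fingers and push the plate.

The rows are not in the units I measure in: shifts go in shares of 500 mm and turns go in shares of pi/2 rad. I convert before sending: 40 mm / 500 = 0.08, 29 mm / 500 = 0.058.

>>> shift_gripper([
  [0.01, -0.002, 0, 0, 0, 0, 0],
  [0, 0, 0.05, 0, 0, 0, 0],
  [0, 0, 0.08, 0, 0, 0, 0],
  [0, 0, 0.08, 0, 0, 0, 0],
  [0, 0, 0.08, 0, 0, 0, 0],
  [0, 0, 0.058, 0, 0, 0, 0],
  [0, 0, 0, 0, 0, 0, 0],
  [0, 0, 0, 0, 0, 0, 0],
])

```text
time_s: 13.62
eef_pos: [444.9, -51.2, 49.4]
eef_rot: [0.001, 0.649, 0.76, 0.0]
force: [0.5, -0.8, 0.8]
width: 0.004
grasp_force: 0.0
```

```bash
python3 go.py 449.7 -82.4 48 1.731
```

```text
pos [444.9 -51.2  49.4] az 1.728 tool d [-31.6  -0.1   1.5] rot z -0.003 F [ 0.52 -0.85  0.75] q6 1.15
```

>>> shift_gripper([
  [-0.016, 0, 0, 0, 0, 0, 0],
  [-0.014, 0, 0, 0, 0, 0, 0],
  [-0.012, 0, 0, 0, 0, 0, 0],
  [-0.01, 0, 0, 0, 0, 0, 0],
  [-0.008, 0, 0, 0, 0, 0, 0],
])

```text
time_s: 14.25
eef_pos: [449.3, -80.0, 48.7]
eef_rot: [0.0, 0.649, 0.761, 0.001]
force: [1.0, 3.8, 2.0]
width: 0.001
grasp_force: 1.6
```

```bash
python3 go.py 449.7 -82.4 48 1.731
```

```text
pos [449.3 -80.   48.7] az 1.729 tool d [-2.5  0.   0.7] rot z -0.002 F [0.95 3.8  2.02] q6 1.09
```

In the tool's units: -5 mm / 500 = -0.01, -4 mm / 500 = -0.008.

>>> shift_gripper([
  [-0.01, 0, 0, 0, 0, 0, 0],
  [-0.01, 0, 0, 0, 0, 0, 0],
  [-0.01, 0, 0, 0, 0, 0, 0],
  [-0.01, 0, 0, 0, 0, 0, 0],
  [-0.01, 0, 0, 0, 0, 0, 0],
  [-0.008, 0, 0, 0, 0, 0, 0],
  [0, 0, 0, 0, 0, 0, 0],
])

```text
time_s: 15.12
eef_pos: [453.8, -108.6, 48.4]
eef_rot: [-0.0, 0.649, 0.761, 0.001]
force: [1.9, 5.5, 1.9]
width: -0.003
grasp_force: 2.3
```

>>> shift_gripper([
  [-0.008, 0, 0, 0, 0, 0, 0],
  [-0.008, 0, 0, 0, 0, 0, 0],
  [-0.006, 0, 0, 0, 0, 0, 0],
  [0, 0, 0, 0, 0, 0, 0],
])

```text
time_s: 15.62
eef_pos: [454.7, -120.5, 48.0]
eef_rot: [0.0, 0.649, 0.761, -0.001]
force: [0.1, 0.4, 0.7]
width: -0.002
grasp_force: 0.3
```

>>> shift_gripper([
  [-0.006, 0, 0, 0, 0, 0, 0],
  [0, 0, 0, 0, 0, 0, 0],
])

```text
time_s: 15.88
eef_pos: [454.8, -122.1, 47.9]
eef_rot: [-0.001, 0.649, 0.761, 0.0]
force: [-0.0, 4.2, 2.5]
width: 0.001
grasp_force: 2.4
```

>>> shift_gripper([
  [-0.004, 0, 0, 0, 0, 0, 0],
  [0, 0, 0, 0, 0, 0, 0],
])

```text
time_s: 16.12
eef_pos: [455.1, -124.0, 47.9]
eef_rot: [-0.001, 0.649, 0.761, -0.0]
force: [-0.0, 4.5, 1.4]
width: -0.003
grasp_force: 2.5
```

In the tool's units: -2 mm / 500 = -0.004.

>>> shift_gripper([
  [-0.004, 0, 0, 0, 0, 0, 0],
  [0, 0, 0, 0, 0, 0, 0],
  [0, 0, 0, 0, 0, 0, 0],
])

```text
time_s: 16.5
eef_pos: [455.5, -125.9, 47.9]
eef_rot: [-0.001, 0.649, 0.761, 0.0]
force: [-0.1, 5.2, 2.2]
width: 0.003
grasp_force: 2.5
```

>>> shift_gripper([
  [-0.004, 0, 0, 0, 0, 0, 0],
  [0, 0, 0, 0, 0, 0, 0],
  [0, 0, 0, 0, 0, 0, 0],
])

```text
time_s: 16.88
eef_pos: [455.7, -127.1, 48.0]
eef_rot: [-0.002, 0.649, 0.761, 0.001]
force: [-0.2, 6.7, 3.4]
width: -0.003
grasp_force: 3.5
```

In the tool's units: -2 mm / 500 = -0.004.

>>> shift_gripper([
  [-0.004, 0, 0, 0, 0, 0, 0],
  [0, 0, 0, 0, 0, 0, 0],
  [0, 0, 0, 0, 0, 0, 0],
])

```text
time_s: 17.25
eef_pos: [455.6, -127.1, 48.0]
eef_rot: [-0.003, 0.648, 0.761, 0.002]
force: [-1.4, 11.8, 5.7]
width: 0.001
grasp_force: 5.8
```

>>> shift_gripper([
  [0.008, 0, 0, 0, 0, 0, 0],
  [0.008, 0, 0, 0, 0, 0, 0],
  [0, 0, 0, 0, 0, 0, 0],
  [0, 0, 0, 0, 0, 0, 0],
])

```text
time_s: 17.75
eef_pos: [454.8, -122.0, 47.9]
eef_rot: [-0.001, 0.649, 0.761, -0.0]
force: [-1.5, 5.6, 1.7]
width: -0.001
grasp_force: 2.7
```

>>> shift_gripper([
  [0.008, 0, 0, 0, 0, 0, 0],
  [0, 0, 0, 0, 0, 0, 0],
])

```text
time_s: 18.0
eef_pos: [454.9, -119.7, 48.2]
eef_rot: [0.001, 0.649, 0.761, -0.001]
force: [0.3, -0.0, 0.3]
width: 0.003
grasp_force: 0.0
```

>>> shift_gripper([
  [0.008, 0, 0, 0, 0, 0, 0],
  [0, 0, 0, 0, 0, 0, 0],
])

```text
time_s: 18.25
eef_pos: [454.3, -114.9, 48.3]
eef_rot: [0.0, 0.649, 0.761, -0.0]
force: [-0.3, -0.9, -0.1]
width: -0.003
grasp_force: 0.0
```

The stop was at y = -127 and the force vanished from -120 outward, so the carriage is caught. Now magazine B.

In the tool's units: -50 mm / 500 = -0.1, -30 mm / 500 = -0.06, 0.123 rad / 1.5708 = 0.0783.

>>> shift_gripper([
  [0.05, 0, 0, 0, 0, 0, 0],
  [0.03, 0, 0, 0, 0, 0, 0.5],
  [0, 0, -0.06, 0, 0, 0, 1],
  [0, 0, -0.1, 0, 0, 0, 1],
  [0, 0, -0.1, 0, 0, 0, 1],
  [0, 0, -0.06, 0, 0, 0.0637, 1],
  [0, 0, 0, 0, 0, 0.0783, 1],
  [0, 0, 0, 0, 0, 0.0783, 1],
  [0, 0, 0, 0, 0, 0, 1],
])

```text
time_s: 19.38
eef_pos: [448.1, -75.2, 208.4]
eef_rot: [0.0, 0.77, 0.638, -0.0]
force: [0.1, 0.2, -0.2]
width: 0.999
grasp_force: 0.0
```

```bash
python3 go.py 415 199.5 68 1.385
```

```text
pos [448.1 -75.2 208.4] az 1.385 tool d [263.9 -83.5 140.3] rot z -0.0 F [ 0.06  0.25 -0.19] q6 1.44
```

In the tool's units: 44 mm / 500 = 0.088, 30 mm / 500 = 0.06.

>>> shift_gripper([
  [0.088, -0.028, 0, 0, 0, 0, 1],
  [0.088, -0.028, 0, 0, 0, 0, 1],
  [0.088, -0.028, 0, 0, 0, 0, 1],
  [0.088, -0.028, 0, 0, 0, 0, 1],
  [0.088, -0.028, 0, 0, 0, 0, 1],
  [0.088, -0.027, 0, 0, 0, 0, 1],
  [0, 0, 0.06, 0, 0, 0, 1],
  [0, 0, 0, 0, 0, 0, 1],
  [0, 0, 0, 0, 0, 0, 1],
])

```text
time_s: 20.5
eef_pos: [415.4, 199.4, 178.8]
eef_rot: [0.0, 0.77, 0.638, 0.0]
force: [-0.8, -1.1, 0.3]
width: 0.998
grasp_force: 0.0
```

```bash
python3 go.py 415 199.5 68 1.385
```

```text
pos [415.4 199.4 178.8] az 1.383 tool d [  0.   -0.5 110.8] rot z -0.002 F [-0.81 -1.09  0.3 ] q6 2.06
```

In the tool's units: 40 mm / 500 = 0.08, 31 mm / 500 = 0.062.

>>> shift_gripper([
  [0, 0, 0.08, 0, 0, 0, 1],
  [0, 0, 0.08, 0, 0, 0, 1],
  [0, 0, 0.062, 0, 0, 0, 1],
  [0, 0, 0, 0, 0, 0, 1],
  [0, 0, 0, 0, 0, 0, 0.3],
  [0, 0, 0, 0, 0, 0, 0.3],
  [0, 0, 0, 0, 0, 0, 0.3],
  [0, 0, 0, 0, 0, 0, 0.3],
  [0, 0, 0, 0, 0, 0, 0.3],
], clamp_n=40)

```text
time_s: 21.62
eef_pos: [416.7, 200.2, 69.4]
eef_rot: [0.001, 0.77, 0.638, 0.002]
force: [-1.3, -1.0, 6.8]
width: 0.46
grasp_force: 41.0
```

>>> shift_gripper([
  [0, 0, -0.03, 0, 0, 0, 0.3],
  [0, 0, -0.04, 0, 0, 0, 0.3],
  [0, 0, -0.06, 0, 0, 0, 0.3],
  [0, 0, -0.05, 0, 0, 0, 0.3],
  [0, 0, 0, 0, 0, 0, 0.3],
  [0, 0, 0, 0, 0, 0, 0.3],
  [0, 0, 0, 0, 0, 0, 0.3],
])

```text
time_s: 22.5
eef_pos: [414.3, 199.4, 155.7]
eef_rot: [-0.001, 0.77, 0.638, -0.001]
force: [0.1, 0.1, -1.1]
width: 0.463
grasp_force: 40.6
```

>>> shift_gripper([
  [0, 0, 0, 0, 0, 0, 0.3],
])

```text
time_s: 22.62
eef_pos: [414.6, 199.5, 156.1]
eef_rot: [-0.0, 0.77, 0.638, -0.001]
force: [0.2, 0.2, -0.7]
width: 0.463
grasp_force: 40.5
```

>>> shift_gripper([
  [0, 0, 0, 0, 0, 0, 0.3],
])

```text
time_s: 22.75
eef_pos: [414.9, 199.6, 156.7]
eef_rot: [-0.0, 0.77, 0.638, -0.001]
force: [1.2, -0.9, -1.3]
width: 0.464
grasp_force: 40.6
```

>>> shift_gripper([
  [0, 0, 0, 0, 0, 0, 0.3],
])

```text
time_s: 22.88
eef_pos: [415.2, 199.7, 157.1]
eef_rot: [-0.0, 0.77, 0.638, -0.0]
force: [0.4, -0.6, -0.6]
width: 0.461
grasp_force: 40.6
```

B weighs about 0.1 kg, so it is the spent one and goes to the tray.

In the tool's units: -0.1 rad / 1.5708 = -0.0637.

>>> shift_gripper([
  [0, 0, 0, 0, 0, -0.0382, 0.3],
  [0, 0, 0, 0, 0, -0.0637, 0.3],
  [0, 0, 0, 0, 0, -0.0637, 0.3],
  [0, 0, 0, 0, 0, 0, 0.3],
])

```text
time_s: 23.38
eef_pos: [415.3, 199.7, 157.3]
eef_rot: [0.0, 0.682, 0.732, 0.0]
force: [0.9, -0.2, -0.4]
width: 0.463
grasp_force: 40.5
```

```bash
python3 go.py 527 56 80 1.646
```

```text
pos [415.3 199.7 157.3] az 1.642 tool d [-151.3  101.2   77.3] rot z -0.004 F [ 0.88 -0.22 -0.35] q6 1.8
```

In the tool's units: -35 mm / 500 = -0.07, -30 mm / 500 = -0.06.

>>> shift_gripper([
  [-0.03, 0.02, 0, 0, 0, 0, 0.3],
  [-0.06, 0.04, 0, 0, 0, 0, 0.3],
  [-0.07, 0.046, 0, 0, 0, 0, 0.3],
  [-0.07, 0.046, 0, 0, 0, 0, 0.3],
  [-0.05, 0.034, 0, 0, 0, 0, 0.3],
  [-0.022, 0.016, 0, 0, 0, 0, 0.3],
  [0, 0, 0.04, 0, 0, 0, 0.3],
  [0, 0, 0.05, 0, 0, 0, 0.3],
  [0, 0, 0.04, 0, 0, 0, 0.3],
  [0, 0, 0.024, 0, 0, 0, 0.3],
  [0, 0, 0, 0, 0, 0, 0.3],
  [0, 0, 0, 0, 0, 0, 0.3],
])

```text
time_s: 24.88
eef_pos: [527.6, 56.4, 81.3]
eef_rot: [0.001, 0.681, 0.732, 0.001]
force: [-0.2, -0.0, -1.4]
width: 0.461
grasp_force: 40.7
```

```bash
python3 go.py 527 56 73.4 1.646
```

```text
pos [527.6  56.4  81.3] az 1.643 tool d [-0.4 -0.6  7.9] rot z -0.003 F [-0.22 -0.02 -1.4 ] q6 1.48
```

In the tool's units: 3 mm / 500 = 0.006.

>>> shift_gripper([
  [0, 0, 0.006, 0, 0, 0, 0.3],
  [0, 0, 0.006, 0, 0, 0, 0.3],
  [0, 0, 0, 0, 0, 0, 0.3],
  [0, 0, 0, 0, 0, 0, 0.3],
])

```text
time_s: 25.38
eef_pos: [526.9, 56.4, 74.3]
eef_rot: [-0.0, 0.681, 0.732, -0.0]
force: [0.0, -0.7, -1.2]
width: 0.467
grasp_force: 40.7
```

>>> shift_gripper([
  [0, 0, 0.002, 0, 0, 0, 0.3],
  [0, 0, 0, 0, 0, 0, 0.3],
  [0, 0, 0, 0, 0, 0, 0.3],
])

```text
time_s: 25.75
eef_pos: [527.1, 56.3, 73.5]
eef_rot: [0.0, 0.681, 0.732, 0.0]
force: [-0.1, -0.1, -0.3]
width: 0.464
grasp_force: 40.7
```

>>> shift_gripper([
  [0, 0, 0.002, 0, 0, 0, 0.3],
  [0, 0, 0, 0, 0, 0, 0.3],
  [0, 0, 0, 0, 0, 0, 0.3],
])

```text
time_s: 26.12
eef_pos: [527.1, 56.3, 73.5]
eef_rot: [0.0, 0.681, 0.732, 0.0]
force: [-2.6, -0.8, 4.9]
width: 0.463
grasp_force: 41.2
```

In the tool's units: -40 mm / 500 = -0.08, -20 mm / 500 = -0.04, -0.049 rad / 1.5708 = -0.0312.

>>> shift_gripper([
  [0, 0, -0.0014, 0, 0, 0, 0.6],
  [0, 0, 0, 0, 0, 0, 0.8],
  [0, 0, 0, 0, 0, 0, 1],
  [0, 0, 0, 0, 0, 0, 1],
  [0, 0, -0.04, 0, 0, 0, 1],
  [0, 0, -0.08, 0, 0, 0, 1],
  [0, 0, -0.08, 0, 0, 0, 1],
  [0, 0, -0.04, 0, 0, -0.0312, 1],
  [0, 0, 0, 0, 0, 0, 1],
])

```text
time_s: 27.25
eef_pos: [528.4, 56.3, 195.2]
eef_rot: [0.002, 0.663, 0.748, 0.001]
force: [0.6, -0.5, 0.1]
width: 1.004
grasp_force: 0.0
```

```bash
python3 go.py 432 355.5 68 1.695
```

```text
pos [528.4  56.3 195.2] az 1.691 tool d [308.7 -60.3 126.7] rot z -0.004 F [ 0.58 -0.46  0.1 ] q6 1.43
```

In the tool's units: 53 mm / 500 = 0.106, 44 mm / 500 = 0.088.

>>> shift_gripper([
  [0.088, -0.016, 0, 0, 0, 0, 1],
  [0.106, -0.02, 0, 0, 0, 0, 1],
  [0.106, -0.02, 0, 0, 0, 0, 1],
  [0.106, -0.02, 0, 0, 0, 0, 1],
  [0.106, -0.02, 0, 0, 0, 0, 1],
  [0.106, -0.024, 0, 0, 0, 0, 1],
  [0, 0, 0.03, 0, 0, 0, 1],
  [0, 0, 0, 0, 0, 0, 1],
  [0, 0, 0, 0, 0, 0, 1],
])

```text
time_s: 28.38
eef_pos: [430.2, 354.4, 177.1]
eef_rot: [-0.0, 0.664, 0.748, -0.001]
force: [-0.0, 0.5, 0.6]
width: 0.999
grasp_force: 0.0
```

```bash
python3 go.py 432 355.5 68 1.695
```

```text
pos [430.2 354.4 177.1] az 1.69 tool d [  1.    2.1 109.1] rot z -0.005 F [-0.03  0.46  0.65] q6 2.02
```

In the tool's units: 40 mm / 500 = 0.08, 39 mm / 500 = 0.078.

>>> shift_gripper([
  [0.002, 0.004, 0.078, 0, 0, 0, 1],
  [0, 0, 0.08, 0, 0, 0, 1],
  [0, 0, 0.06, 0, 0, 0, 1],
  [0, 0, 0, 0, 0, 0, 1],
  [0, 0, 0, 0, 0, 0, 0.3],
  [0, 0, 0, 0, 0, 0, 0.3],
  [0, 0, 0, 0, 0, 0, 0.3],
  [0, 0, 0, 0, 0, 0, 0.3],
  [0, 0, 0, 0, 0, 0, 0.3],
], clamp_n=40)

```text
time_s: 29.5
eef_pos: [433.5, 358.0, 71.4]
eef_rot: [0.001, 0.663, 0.749, 0.002]
force: [1.4, -0.6, 6.0]
width: 0.465
grasp_force: 41.1
```

>>> shift_gripper([
  [0, 0, -0.03, 0, 0, 0, 0.3],
  [0, 0, -0.04, 0, 0, 0, 0.3],
  [0, 0, -0.06, 0, 0, 0, 0.3],
  [0, 0, -0.05, 0, 0, 0, 0.3],
  [0, 0, 0, 0, 0, 0, 0.3],
  [0, 0, 0, 0, 0, 0, 0.3],
  [0, 0, 0, 0, 0, 0, 0.3],
])

```text
time_s: 30.38
eef_pos: [430.8, 356.4, 156.9]
eef_rot: [-0.001, 0.663, 0.749, -0.002]
force: [0.1, 0.9, -3.0]
width: 0.464
grasp_force: 40.6
```

>>> shift_gripper([
  [0, 0, 0, 0, 0, 0, 0.3],
])

```text
time_s: 30.5
eef_pos: [431.2, 356.6, 157.5]
eef_rot: [-0.0, 0.663, 0.749, -0.001]
force: [-0.6, 0.4, -2.7]
width: 0.462
grasp_force: 40.6
```

>>> shift_gripper([
  [0, 0, 0, 0, 0, 0, 0.3],
])

```text
time_s: 30.62
eef_pos: [431.6, 356.9, 158.3]
eef_rot: [-0.0, 0.663, 0.749, -0.001]
force: [-0.4, -0.4, -2.5]
width: 0.468
grasp_force: 40.6
```

>>> shift_gripper([
  [0, 0, 0, 0, 0, 0, 0.3],
])

```text
time_s: 30.75
eef_pos: [431.8, 357.1, 158.8]
eef_rot: [-0.0, 0.663, 0.749, -0.0]
force: [-0.9, 1.0, -2.7]
width: 0.461
grasp_force: 40.6
```

```bash
python3 go.py 519 295 76 1.648
```

```text
pos [431.8 357.1 158.8] az 1.692 tool d [-72.1  79.1  82.8] rot z 0.044 F [-0.86  0.96 -2.72] q6 2.02
```

A weighs about 0.27 kg, so it is the part-used one. I'll look at the stand closely before placing it.

Run:
```python
import cv2,numpy as np
g=lambda s:np.clip(255*(s/255.)**0.6,0,255).astype(np.uint8)
a=cv2.resize(g(cv2.imread("pics/w1.png")[150:260,370:490]),None,fx=4,fy=4,interpolation=cv2.INTER_CUBIC)
b=cv2.resize(g(cv2.imread("pics/top0.png")[123:186,180:236]),None,fx=5,fy=5,interpolation=cv2.INTER_CUBIC)
o=np.zeros((440,480+280,3),np.uint8); o[:440,:480]=a; o[:315,480:]=b; cv2.imwrite("pics/stand.png",o)
```

```text
(no output)
```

View pics/stand.png

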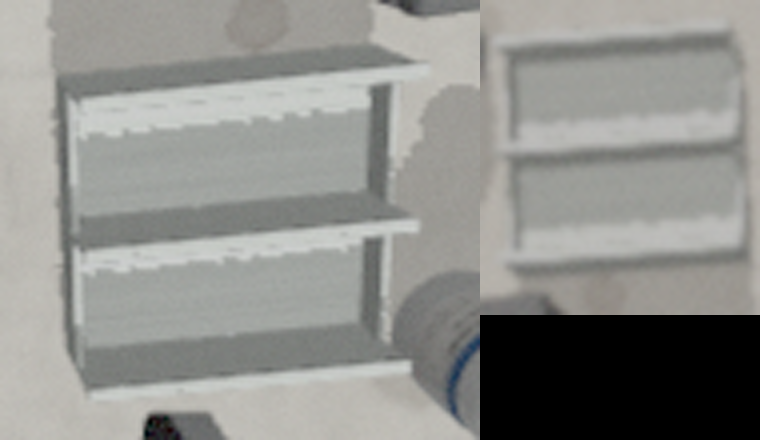

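Run:
```python
from pts import *
f=lambda *p:np.array([(370+x/4,150+y/4) for x,y in p]); g=lambda *p:np.array([(180+(x-480)/5,123+y/5) for x,y in p])
W=onz(c1,f((78,96),(430,70),(78,246),(418,225),(90,393),(410,367)),43); print(W.round(1).tolist())
V=onz(ct,g((500,43),(730,30),(505,153),(737,147),(508,266),(745,255)),43); print(V.round(1).tolist())
print(W.mean(0).round(1),V.mean(0).round(1))
for a in (W,V): print([np.arctan2(*(a[i]-a[i+1])[:2][::-1]).round(3) for i in (0,2,4)], "near bay mid",a[:4].mean(0).round(1))
print(tri(c1,f((78,96),(430,70),(78,246),(418,225)),ct,g((730,30),(500,43),(730,147),(505,153))).round(0).tolist())
# which way: near wall is low x
F=onz(c1,f((78,350),(365,330),(370,90),(78,110)),5); print("floor pts",F.round(1).tolist())
```

```text
[[497.7, 232.3, 43.0], [488.5, 353.8, 43.0], [553.9, 236.4, 43.0], [545.8, 359.1, 43.0], [613.9, 245.4, 43.0], [603.0, 365.5, 43.0]]
[[601.8, 363.5, 43.0], [612.5, 246.0, 43.0], [543.5, 356.4, 43.0], [550.4, 238.7, 43.0], [484.7, 350.3, 43.0], [494.0, 231.3, 43.0]]
[550.5 298.8  43. ] [547.8 297.7  43. ]
[np.float64(-1.495), np.float64(-1.505), np.float64(-1.48)] near bay mid [521.5 295.4  43. ]
[np.float64(1.662), np.float64(1.629), np.float64(1.649)] near bay mid [577.1 301.2  43. ]
[[351.0, 91.0, 756.0], [509.0, 308.0, 173.0], [553.0, 240.0, 39.0], [541.0, 354.0, 53.0]]
floor pts [[614.5, 249.5, 5.0], [605.5, 366.2, 5.0], [504.8, 353.0, 5.0], [512.6, 241.9, 5.0]]
```

In the tool's units: 20 mm / 500 = 0.04, -18 mm / 500 = -0.036, 0.022 rad / 1.5708 = 0.014.

>>> shift_gripper([
  [-0.016, 0.016, 0, 0, 0, 0.014, 0.3],
  [-0.032, 0.036, 0, 0, 0, 0.014, 0.3],
  [-0.036, 0.04, 0, 0, 0, 0, 0.3],
  [-0.032, 0.036, 0, 0, 0, 0, 0.3],
  [-0.02, 0.024, 0, 0, 0, 0, 0.3],
  [-0.008, 0.008, 0, 0, 0, 0, 0.3],
  [0, 0, 0, 0, 0, 0, 0.3],
  [0, 0, 0, 0, 0, 0, 0.3],
  [0, 0, 0, 0, 0, 0, 0.3],
])

```text
time_s: 31.88
eef_pos: [517.3, 292.8, 159.1]
eef_rot: [-0.0, 0.679, 0.734, -0.0]
force: [0.0, -0.7, -3.3]
width: 0.46
grasp_force: 40.7
```

```bash
python3 go.py 520 295 77 1.648
```

```text
pos [517.3 292.8 159.1] az 1.649 tool d [ 1.9  2.9 82.1] rot z 0.001 F [ 0.03 -0.66 -3.29] q6 1.89
```

In the tool's units: 18 mm / 500 = 0.036, 15 mm / 500 = 0.03.

>>> shift_gripper([
  [0.002, 0.003, 0.01, 0, 0, 0, 0.3],
  [0.002, 0.002, 0.03, 0, 0, 0, 0.3],
  [0, 0, 0.036, 0, 0, 0, 0.3],
  [0, 0, 0.03, 0, 0, 0, 0.3],
  [0, 0, 0.024, 0, 0, 0, 0.3],
  [0, 0, 0.016, 0, 0, 0, 0.3],
  [0, 0, 0.008, 0, 0, 0, 0.3],
  [0, 0, 0, 0, 0, 0, 0.3],
  [0, 0, 0, 0, 0, 0, 0.3],
])

```text
time_s: 33.0
eef_pos: [520.7, 294.7, 82.8]
eef_rot: [0.0, 0.679, 0.734, 0.001]
force: [0.8, -0.5, -2.6]
width: 0.459
grasp_force: 40.7
```

```bash
python3 go.py 520 295 76.4 1.648
```

```text
pos [520.7 294.7  82.8] az 1.648 tool d [ 0.4 -0.7  6.4] rot z -0.0 F [ 0.82 -0.47 -2.58] q6 1.9
```

>>> shift_gripper([
  [0, 0, 0.004, 0, 0, 0, 0.3],
  [0, 0, 0.002, 0, 0, 0, 0.3],
  [0, 0, 0, 0, 0, 0, 0.3],
  [0, 0, 0, 0, 0, 0, 0.3],
])

```text
time_s: 33.5
eef_pos: [520.2, 294.4, 79.0]
eef_rot: [-0.0, 0.679, 0.734, -0.0]
force: [-1.0, 0.0, -2.8]
width: 0.462
grasp_force: 40.7
```

>>> shift_gripper([
  [0, 0, 0.002, 0, 0, 0, 0.3],
  [0, 0, 0, 0, 0, 0, 0.3],
  [0, 0, 0, 0, 0, 0, 0.3],
])

```text
time_s: 33.88
eef_pos: [520.2, 294.5, 78.0]
eef_rot: [-0.0, 0.679, 0.734, -0.0]
force: [-0.8, -1.1, -2.3]
width: 0.465
grasp_force: 40.7
```

In the tool's units: 1 mm / 500 = 0.002.

>>> shift_gripper([
  [0, 0, 0.002, 0, 0, 0, 0.3],
  [0, 0, 0, 0, 0, 0, 0.3],
  [0, 0, 0, 0, 0, 0, 0.3],
])

```text
time_s: 34.25
eef_pos: [520.2, 294.5, 77.0]
eef_rot: [-0.0, 0.679, 0.734, -0.0]
force: [0.6, 0.5, -2.3]
width: 0.463
grasp_force: 40.7
```

>>> shift_gripper([
  [0, 0, 0.002, 0, 0, 0, 0.3],
  [0, 0, 0, 0, 0, 0, 0.3],
  [0, 0, 0, 0, 0, 0, 0.3],
])

```text
time_s: 34.62
eef_pos: [520.4, 294.5, 76.4]
eef_rot: [0.0, 0.679, 0.734, 0.0]
force: [-0.1, 0.5, -0.4]
width: 0.462
grasp_force: 40.9
```

>>> shift_gripper([
  [0, 0, 0.002, 0, 0, 0, 0.3],
  [0, 0, 0, 0, 0, 0, 0.3],
  [0, 0, 0, 0, 0, 0, 0.3],
])

```text
time_s: 35.0
eef_pos: [520.4, 294.5, 76.3]
eef_rot: [0.0, 0.679, 0.734, 0.0]
force: [-1.8, -2.5, 5.2]
width: 0.46
grasp_force: 41.6
```

Contact came at 76.4 = 71.4 + 5, so it stands on the bay floor. I release it, rise clear and verify.

In the tool's units: -60 mm / 500 = -0.12, -50 mm / 500 = -0.1.

>>> shift_gripper([
  [0, 0, -0.0012, 0, 0, 0, 0.6],
  [0, 0, 0, 0, 0, 0, 0.8],
  [0, 0, 0, 0, 0, 0, 1],
  [0, 0, 0, 0, 0, 0, 1],
  [0, 0, -0.04, 0, 0, 0, 1],
  [0, 0, -0.08, 0, 0, 0, 1],
  [0, 0, -0.09, 0, 0, 0, 1],
  [0, 0, -0.09, 0, 0, 0, 1],
  [0, -0.1, -0.04, 0, 0, 0, 1],
  [0, -0.12, 0, 0, 0, 0, 1],
  [0, -0.12, 0, 0, 0, 0, 1],
  [0, -0.1, 0, 0, 0, 0, 1],
])

```text
time_s: 36.5
eef_pos: [298.9, 277.3, 245.8]
eef_rot: [-0.0, 0.679, 0.734, 0.0]
force: [-0.8, -0.3, 0.5]
width: 1.005
grasp_force: 0.0
```

>>> shift_gripper([
  [0, 0, 0, 0, 0, 0, 1],
  [0, 0, 0, 0, 0, 0, 1],
])

```text
time_s: 36.75
eef_pos: [301.5, 277.8, 245.9]
eef_rot: [0.0, 0.679, 0.734, 0.001]
force: [0.6, -0.4, -0.1]
width: 0.998
grasp_force: 0.0
```

Run:
```python
from h import *
print(pose()[:3,3].round(0))
c=cam("top"); im=optics.snapshot("top")[:,:,::-1].copy(); cv2.imwrite("pics/t9.png",im); old=cv2.imread("pics/top0.png")
m=(cv2.GaussianBlur(im,(3,3),0).max(2)<82).astype(np.uint8)*255
for n,p in {"stand":[520,295,107],"tray":[527,56,106],"cradle out":[467.7,-192.3,137],"cradle in":[475.7,-241.7,137]}.items():
    e=proj(c,[p])[0]; x,y=e.round().astype(int); print(n,e.round(0),"value now/before",im[y-2:y+3,x-4:x+5].mean().round(0),old[y-2:y+3,x-4:x+5].mean().round(0))
    for k in cv2.findContours(m,cv2.RETR_EXTERNAL,cv2.CHAIN_APPROX_SIMPLE)[0]:
        b=cv2.minAreaRect(k)
        if 150<cv2.contourArea(k)<1500 and np.hypot(*(np.array(b[0])-e))<14: print("  contour",[np.round(t,1) for t in b])
d=np.abs(im.astype(int)-old).max(2)
for n,p in {"bottle cap":[583,-81,100],"timer":[361,-54,19]}.items():
    x,y=proj(c,[p])[0].round().astype(int); print(n,(x,y),"diff",d[y-12:y+13,x-12:x+13].mean().round(1))
```

```text
[301. 278. 246.]
stand [203. 157.] value now/before 78.0 104.0
  contour [array([206.9, 160.7]), array([21.2, 40.4]), np.float64(86.2)]
tray [302. 157.] value now/before 79.0 154.0
  contour [array([302.3, 162.3]), array([22.5, 33.2]), np.float64(87.6)]
cradle out [408. 181.] value now/before 61.0 78.0
cradle in [429. 179.] value now/before 77.0 135.0
  contour [array([424.4, 184.3]), array([25.3, 53. ]), np.float64(81.9)]
bottle cap (np.int64(359), np.int64(137)) diff 9.4
timer (np.int64(344), np.int64(231)) diff 10.4
```

```bash
python3 -c "
from cell import r, optics
print(r.sign_off())"
```

```text
the job is handed in; nothing more can be done
None
```

I handed the job in at about 37 s. The full magazine (C) is in the cradle with the carriage caught, the part-used one (A) is in the near bay of the stand, and the spent one (B) is in the refill tray; the final top view showed all three in place and no sign that the bottle or timer had moved, but the sign-off returned no verdict.

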